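# Close up a row of foot blocks in the sanding jig and latch it

### The job

Four slotted wooden foot blocks stand in a touching row in the channel of the sanding jig, short of its end stop. Push the row from behind along the channel as one train, without the row coming apart and without lifting any block out of the channel, until the first block is right up against the end stop. Then push the turn-button round by its knob until it lies square across the channel behind the last block, against its pin, and leave the other things on the table where they are.

Things in the scene. Friction and masses are not known exactly. Their poses are not given: they have to be found in the camera images.
- jig: Sanding jig fixed to the table: pale-faced board 430 x 136 x 18 mm with two aluminium rails (20 x 20 mm, 420 long, 63 apart inside) forming an open-topped channel. Channel floor 18 mm above the table, rail tops 38, block tops 58. Origin: centre of the base's underside, below the channel's centre line; x along the channel to the end stop, y towards the rail with the turn-button, z up. Open at the -x end.
- stop_face (a point): Centre of the face of the steel end stop that looks down the channel: 175 mm along x from the jig's origin, 38 mm above the table. The stop fills the channel and rises to 54 mm above the table. With the row home, the back of the last block is 184 mm from this face.
- button (a joint): Turn-button: flat steel bar, 100 x 16 x 6 mm, 39 to 45 mm above the table, turning on a screw in the +y rail. 0: along its rail, pointing away from the stop; negative: swung outwards off the rail; +1.571: square across the channel, 4 mm behind the home row, against a pin on the other rail. Positive is anticlockwise from above. Stays where it is left; about 1 N at the knob moves it.
- knob_top (a point): Centre of the top of the turn-button's black knob: 12 mm diameter at the foot, 18 mm near the top, 29 mm tall, standing on the bar, its top 74 mm above the table. It travels round the pivot with the bar, 80 mm from it.
- button_pivot (a point): Centre of the turn-button's pivot screw, on the rail top (38 mm above the table): 21 mm behind the jig's origin in its x and 41.5 mm to its +y side.
- block1: Slotted wooden foot block for a desk screen: 46 mm along the row (its x), 60 mm across (its y), 40 mm high, 60 to 110 g, with a saw slot 8 mm wide and 15 mm deep along the middle of its top, parallel to its x. Origin: centre of its underside; x points to the end stop. First block of the row, nearest the stop.
- block2: Second block of the row, as block1.
- block3: Third block of the row, as block1.
- block4: Fourth and last block of the row, as block1; its back face (-x, 23 mm behind its origin) is free and is where the row is pushed. The row starts 40 to 110 mm short of the stop, has 1.5 mm of play on either side in the channel, and slides with 1 to 5 N.
- sanding_block: Cork sanding block 90 x 55 x 32 mm lying on the table beside the jig; to be left alone. Origin: centre of its underside.
- glue_bottle: White glue bottle, 52 mm diameter, 140 mm tall, standing beyond the jig near its stop; to be left alone. Origin: centre of its underside.
- tape_roll: Roll of tape lying flat, 90 mm diameter, 24 mm high; to be left alone. Origin: centre of its underside.
- scissors: Red-handled scissors lying flat, about 175 mm long, 10 mm high; to be left alone. Origin: on the table under the pivot; x points along the blades.
There are look-alikes about, which are no part of the job. Leave any blue or pink look-alike of the block3 alone.

How it is judged:
By the outcome, as a careful person would: the job done as asked, in the order asked, and still so for the second after the job is handed in, with the robot touching nothing.
It also fails if it takes over 54 s, if anything falls off the work surface, if the arm or the gripper's body presses on something with over 40 N, if the wrist force passes 120 N, or if a joint passes its speed limit or range.

### The arm

A 6-joint arm with a two-finger parallel gripper is mounted at the origin on the work surface. World frame = base frame: x ahead of the robot, y to its left, z up, the work surface at z = 0. Lengths are in m, angles in rad, forces in N, time in s.
With the tool pointing down it reaches from about 0.4 to 0.925 m from the base axis. Payload 12.5 kg.
Tool frame: the origin (TCP) lies between the finger pads; the fingertips stand 19 mm ahead of it and the grasp point (between the pads) is the TCP; x points along the fingers, y is the direction in which the jaws open and shut, and the axes are right-handed (so a half turn about x gives the same grasp; the last joint's range is limited). The gripper opens to 95 mm and grips with 3 to 60 N. Pads are 20 mm wide; open, the fingers measure 119 mm over their backs; the gripper's body (75 mm by 180 mm) begins 59 mm behind the grasp point.
Start: joints at [-1.236, 0.491, 1.559, -0, 1.092, -0.106], TCP at [0.267, -0.565, 0.234] pointing down, gripper open.
Joint ranges: [-3.1, 3.1], [-0.84, 2.19], [0.05, 2.79], [-1.13, 4.28], [0.06, 2.93], [-2.69, 2.69]. Speed limits (rad/s): [2.22, 2.22, 2.79, 3.14, 3.14, 3.14].

### API

Orientations are given as [roll, pitch, yaw] about the fixed x, y, z axes, in that order (R = Rz(yaw) Ry(pitch) Rx(roll)).
In Python, from workcell import robot, capture, order gives the robot as it stands.
- The arm moves only by the tool servo_tool, never from a script. Its arguments are lists of equal length, an entry for each row: "delta_pos": the shift along the world's x, y, z scaled (see below), a list of three; "rotation": the turn, a rotation vector about the world's x, y, z scaled (see below), a list of three; "hand": the gripper command: -1 is shut, 1 is fully open, values between are in proportion. In form: {"delta_pos": [[x, y, z], ...], "rotation": [[wx, wy, wz], ...], "hand": [hand, ...]}. A call has 1 to 5 rows; each row shifts and turns the commanded pose from where the row before left it; what a row does not reach is not made up. The controller multiplies each number of a shift by 0.5 m and each number of a turn by pi rad. A row lasts 1/8 s, in which the tool goes at most 62.5 mm and 10.7 degrees, less where a joint would pass 70% of its speed; a pose out of reach is approached as far as the arm can. A call with a number of a shift or a turn outside -1 to 1 is refused whole. A call with a gripper value outside its range is refused whole. The fingers move at their own pace and stop on an object; the grip force is fixed at half the most. Time passes only in rows, so rows that do not move let the fingers close. It gives the time, the measured TCP pose, the force and the opening at its end, in the units of the state.
- robot.observe(): the state, without advancing time (a new reading comes with each control period).
- capture(name): name is "scene" or "top" or "wrist"; returns a dict with "image" (480x640x3 uint8, blue, green, red), "K" (3x3 intrinsics, pixels), "R" (3x3) and "t" (3): a world point X has camera coordinates R X + t; the wrist camera has in their place "tool_from_camera" (4x4, takes a point from camera to tool coordinates, whose origin is the TCP and whose axes are the tool frame's). Camera axes: x right, y down, z forward; pixel columns grow to the right and rows downward; lengths in m; the calibration is good to about 2 mm. The wrist camera is an equidistant fisheye: a pixel r from the principal point sees the ray r / f radians off the axis. A picture is of the moment at which its call begins: read the wrist's pose just before it. There is no depth.
- order.finish_job(): hands the job in, once; it reports no verdict.
The state is a dict: "clock": time; "q": joint angles; "dq": joint speeds; "effort": joint torques, N m; "eef_pos": TCP position; "ee_rot": TCP orientation; "wrist_force": force on the tool from outside, world axes, zero at the start; "moment": the same for the moment, N m; "grip_width": finger opening in m.
Only numpy, scipy, OpenCV 4.12 (cv2) and the standard library are available. Lean on these libraries where they do the work, as an engineer would, in place of code of your own. Each camera call takes 0.05 s, during which the arm holds its last target.

## Working session

There is one attempt and no reset: what is moved stays moved. The work goes in short steps, Python scripts to look and compute and a tool call to move; the robot and the scene stay as the last step left them, time stands still between calls to the robot, and variables do not carry over. Pictures are saved under pics/ and viewed, and the job is handed in when it is done.

Besides the shell and the picture viewer there is one more tool, called as name(argument=value, ...) on one line, values as JSON. servo_tool: Moves the arm, as the interface text tells. Shifts and turns lie within -1 to 1; 1 stands for 0.5 m of shift or pi rad of turn. Its arguments: {"type":"object","properties":{"delta_pos":{"type":"array","items":{"type":"array","items":{"type":"number","minimum":-1,"maximum":1}}},"rotation":{"type":"array","items":{"type":"array","items":{"type":"number","minimum":-1,"maximum":1}}},"hand":{"type":"array","items":{"type":"number"}}},"required":["delta_pos","rotation","hand"]}

```bash
mkdir -p pics; ls; python3 - <<'E'
from workcell import robot, capture
import cv2,numpy as np
s=robot.observe(); print(s)
for n in ["scene","top","wrist"]:
    c=capture(n); cv2.imwrite(f"pics/{n}0.png",c["image"])
    np.savez(f"{n}0.npz",**c)
    print(n,c["K"],c.get("R"),c.get("t"),c.get("tool_from_camera"))
E
```

```text
pics
{'clock': 0.0, 'q': array([-1.23557932e+00,  4.91546485e-01,  1.55945319e+00,  2.46298280e-06,
        1.09166841e+00, -1.05624119e-01]), 'dq': array([-0.00049145, -0.00131149, -0.00129998, -0.00046042, -0.00120706,
       -0.0001551 ]), 'effort': array([ 2.61375571e-03, -6.12630272e+01, -2.58184236e+01,  6.93884608e-02,
        4.81595763e-02, -3.13860596e-05]), 'eef_pos': array([ 0.26662326, -0.5650359 ,  0.23306856]), 'ee_rot': array([-1.67845164,  1.56972089,  1.903981  ]), 'wrist_force': array([ 0.02297677, -0.58255482,  0.48574966]), 'moment': array([-0.06252124, -0.02179388,  0.0109305 ]), 'grip_width': 0.09536951912111931}
scene [[448.76447103   0.         321.65455004]
 [  0.         448.76447103 236.69513841]
 [  0.           0.           1.        ]] [[-0.10269469  0.99465225 -0.01098643]
 [ 0.84533573  0.08144631 -0.52799053]
 [-0.52427216 -0.06350905 -0.84917919]] [ 0.02005491 -0.48466081  1.09817909] None
top [[533.8836611    0.         313.69088398]
 [  0.         533.8836611  232.9063045 ]
 [  0.           0.           1.        ]] [[ 5.82474278e-04 -9.99974137e-01 -7.16844177e-03]
 [-9.96362302e-01  3.05279554e-05 -8.52183219e-02]
 [ 8.52163367e-02  7.19200262e-03 -9.96336515e-01]] [0.0422383  0.60873483 1.02862763] None
wrist [[371.64829954   0.         318.16357938]
 [  0.         371.64829954 237.72274494]
 [  0.           0.           1.        ]] None None [[-9.79283241e-04 -2.53545894e-01  9.67322863e-01 -1.51843741e-01]
 [ 9.99999447e-01  1.21904786e-04  1.04431643e-03  5.67026606e-05]
 [-3.82703430e-04  9.67323351e-01  2.53545635e-01 -7.12750038e-02]
 [ 0.00000000e+00  0.00000000e+00  0.00000000e+00  1.00000000e+00]]
```

View pics/top0.png

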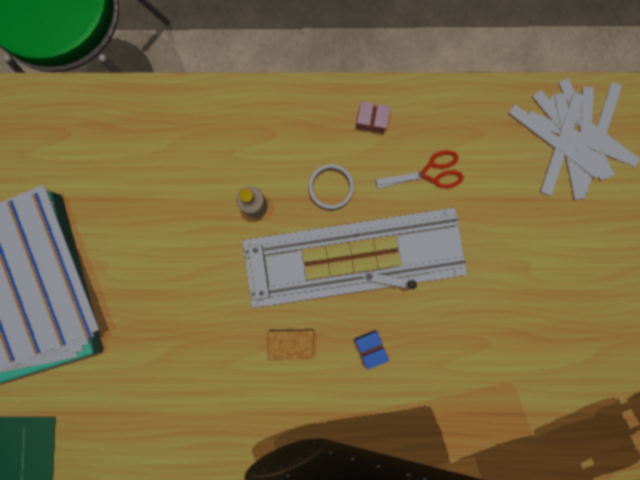

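View pics/scene0.png

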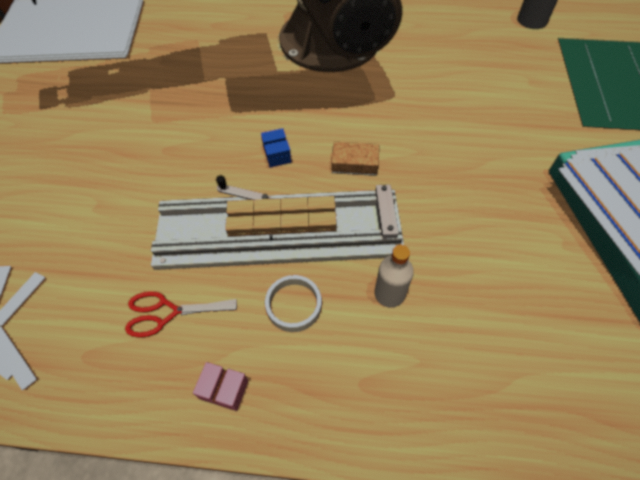

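Top view: the jig's board spans (244,208)–(466,306) with the stop at the left (about 257,272). The yellow four-block row is at (303–400, 237–280), the knob at (411,285) and the pivot at (369,276). The look-alikes are pink (373,117) and blue (371,349), both outside the jig. The yellow row in the channel matches the description. Next I'll measure it.

```bash
cat > h.py <<'E'
import cv2,numpy as np
def load(n):
    return dict(np.load(n,allow_pickle=True))
def cast(c,uv,z):
    uv=np.atleast_2d(uv).astype(float)
    d=np.c_[(uv[:,0]-c["K"][0,2])/c["K"][0,0],(uv[:,1]-c["K"][1,2])/c["K"][1,1],np.ones(len(uv))]
    C=-c["R"].T@c["t"]; w=d@c["R"]
    s=(z-C[2])/w[:,2]
    return C+w*s[:,None]
def proj(c,X):
    X=np.atleast_2d(X); p=X@c["R"].T+c["t"]; p=p@c["K"].T
    return p[:,:2]/p[:,2:]
E
python3 - <<'E'
from h import *
t=load("top0.npz"); s=load("scene0.npz")
im=t["image"]; crop=im[195:320,235:480]; cv2.imwrite("pics/topc.png",cv2.resize(crop,None,fx=3.2,fy=3.2,interpolation=cv2.INTER_CUBIC))
im2=s["image"]; crop=im2[165:275,145:410]; cv2.imwrite("pics/scenec.png",cv2.resize(crop,None,fx=3,fy=3,interpolation=cv2.INTER_CUBIC))
for p in [(270,260),(330,257),(330,300),(280,340),(290,250),(257,272),(430,260)]:
    print(p,im[p[1],p[0]],cv2.cvtColor(im[p[1]:p[1]+1,p[0]:p[0]+1],cv2.COLOR_BGR2HSV)[0,0])
E
```

```text
(270, 260) [150 144 142] [113  14 150]
(330, 257) [ 64 117 131] [ 24 130 131]
(330, 300) [ 64 119 143] [ 21 141 143]
(280, 340) [ 46  92 136] [ 15 169 136]
(290, 250) [115 114 114] [120   2 115]
(257, 272) [149 144 141] [109  14 149]
(430, 260) [146 141 139] [111  12 146]
```

View pics/topc.png

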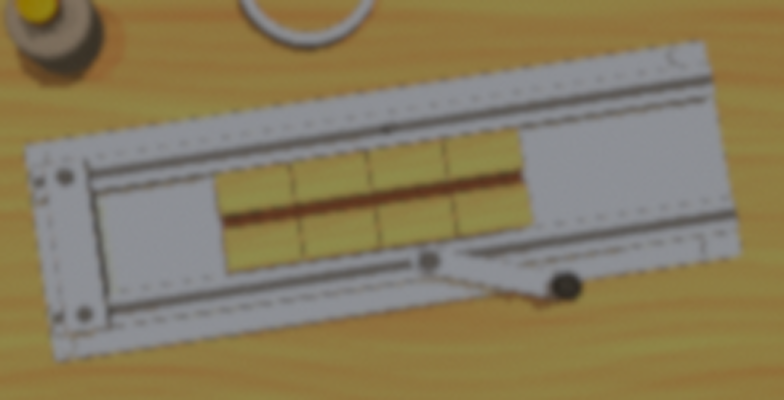

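View pics/scenec.png

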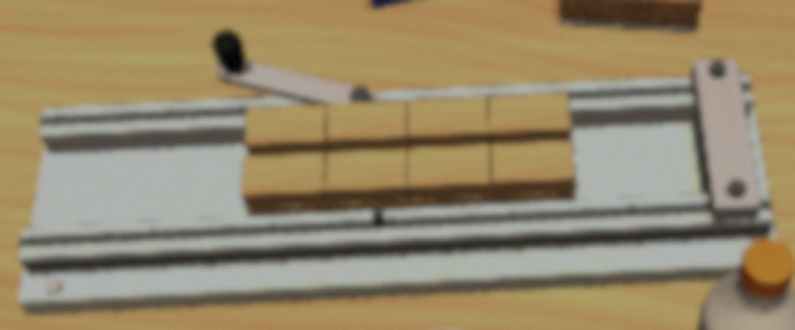

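```bash
cat >> h.py <<'E'
def biggest(m,inside):
    cs,_=cv2.findContours(m,cv2.RETR_EXTERNAL,cv2.CHAIN_APPROX_NONE)
    cs=[k for k in cs if cv2.pointPolygonTest(k,inside,False)>=0 or True]
    return max(cs,key=cv2.contourArea)[:,0,:]
def measure(t,s,box=(235,195,480,320)):
    x0,y0,x1,y1=box
    hsv=cv2.cvtColor(t["image"],cv2.COLOR_BGR2HSV)
    roi=np.zeros(hsv.shape[:2],np.uint8); roi[y0:y1,x0:x1]=255
    return hsv,roi
E
python3 - <<'E'
from h import *
t=load("top0.npz"); s=load("scene0.npz")
hsv,roi=measure(t,s)
bm=cv2.inRange(hsv,(0,0,0),(180,70,255))&roi
bm[:,:][195:207,:]=0
bm=cv2.morphologyEx(bm,cv2.MORPH_OPEN,np.ones((3,3)))
c=biggest(bm,(0,0))
h=cv2.convexHull(c)[:,0,:]
P=cast(t,h,0.018)[:,:2]
r=cv2.minAreaRect((P*1000).astype(np.float32)); print("board",r, cv2.boxPoints(r))
g=np.zeros_like(bm); cv2.drawContours(g,[c.reshape(-1,1,2)],-1,255,1)
# yellow row
inner=cv2.convexHull(c); full=np.zeros_like(bm); cv2.fillPoly(full,[inner],255); full=cv2.erode(full,np.ones((21,21)))
ym=cv2.inRange(hsv,(10,75,40),(35,255,255))&full
ym=cv2.morphologyEx(ym,cv2.MORPH_CLOSE,np.ones((7,7)))
cy=biggest(ym,(0,0))
P=cast(t,cv2.convexHull(cy)[:,0,:],0.058)[:,:2]
r=cv2.minAreaRect((P*1000).astype(np.float32)); print("row",r); print(cv2.boxPoints(r))
km=cv2.inRange(t["image"],(0,0,0),(45,45,45))&roi; km[:272]=0
ck=biggest(km,(0,0)); (u,v),rad=cv2.minEnclosingCircle(ck); print("knob px",u,v,rad,cast(t,(u,v),.070))
# from scene
im=s["image"]; km=cv2.inRange(im,(0,0,0),(60,60,60)); 
z=np.zeros_like(km); z[170:192,210:232]=255; km&=z; ck=biggest(km,(0,0)); print("scene knob bbox",cv2.boundingRect(ck), cv2.minEnclosingCircle(ck))
print("knob centroid scene", cast(s,ck.mean(0),.0615))
print("pivot top",cast(t,(235+428/3.2,195+261/3.2),.047),"pivot scene",cast(s,(145+360/3,165+94/3),.047))
vis=t["image"].copy(); cv2.drawContours(vis,[c.reshape(-1,1,2)],-1,(0,0,255),1); cv2.drawContours(vis,[cy.reshape(-1,1,2)],-1,(255,0,0),1)
cv2.imwrite("pics/vis0.png",cv2.resize(vis[195:320,235:480],None,fx=3,fy=3))
E
```

```text
board ((558.4768676757812, -37.73030090332031), (142.363525390625, 429.90740966796875), 8.719127655029297) [[ 455.5327   163.94876]
 [ 520.70276 -260.99036]
 [ 661.421   -239.40936]
 [ 596.251    185.52975]]
row ((559.791748046875, -29.027206420898438), (59.70252990722656, 182.72740173339844), 8.76762580871582)
[[ 516.363     56.71873]
 [ 544.21564 -123.87344]
 [ 603.2205  -114.77315]
 [ 575.36786   65.81903]]
knob px 409.0 284.0 9.999999747378752e-05 [[ 0.50879386 -0.13671569  0.07      ]]
scene knob bbox (217, 176, 9, 13) ((221.5, 182.0), 6.500100135803223)
knob centroid scene [[ 0.51224287 -0.14348348  0.0615    ]]
pivot top [[ 0.52274129 -0.06359507  0.047     ]] pivot scene [[ 0.52524567 -0.06530868  0.047     ]]
```

View pics/vis0.png

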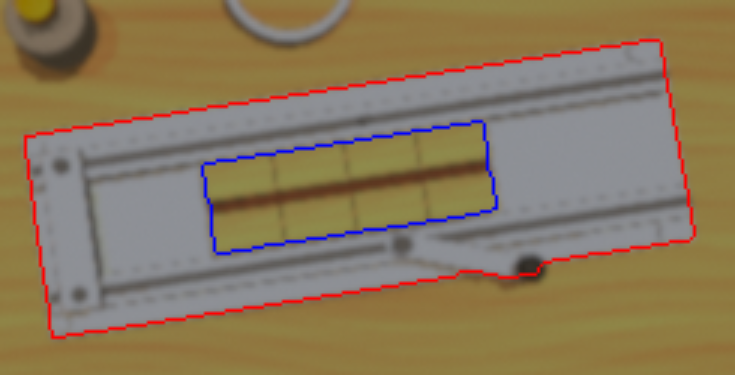

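```bash
cat >> h.py <<'E'
from scipy.spatial.transform import Rotation as Ro
O=np.array([.5616,-.0373]); ex=np.array([-.152,.9884]); ey=np.array([-.9884,-.152])
def j2w(x,y): return O+x*ex+y*ey
def w2j(p): d=np.asarray(p)[:2]-O; return np.array([d@ex,d@ey])
E
python3 - <<'E'
from h import *
from workcell import robot
s=robot.observe(); R=Ro.from_euler('xyz',s["ee_rot"]).as_matrix(); print(R.round(3))
print("y dir deg",np.degrees(np.arctan2(R[1,1],R[0,1])),"z dir",np.degrees(np.arctan2(R[1,2],R[0,2])))
t=load("top0.npz")
k=cast(t,(235+566/3.2,195+287/3.2),.072)[0]; print("knob",k,w2j(k))
print("bottle", w2j(cast(t,(250,203),.07)[0]))
print("behind",j2w(-.125,0))
E
```

```text
[[-0.     0.427 -0.904]
 [ 0.001 -0.904 -0.427]
 [-1.    -0.001 -0.   ]]
y dir deg -64.74546786986247 z dir -154.7454710531265
knob [ 0.5075365  -0.14172994  0.072     ] [-0.0950009   0.06930971]
bottle [ 0.18308258 -0.1298618 ]
behind [ 0.5806  -0.16085]
```

servo_tool(delta_pos=[[0.042, 0.054, -0.015], [0.042, 0.054, -0.015], [0.042, 0.054, -0.015], [0.042, 0.054, -0.015], [0.042, 0.054, -0.015]], rotation=[[0, 0, 0.0272], [0, 0, 0.0272], [0, 0, 0.0272], [0, 0, 0.0272], [0, 0, 0.0272]], hand=[-1, -1, -1, -1, -1])

```text
clock: 0.78
eef_pos: [0.3722, -0.4293, 0.1958]
ee_rot: [-1.915, 1.571, 2.097]
wrist_force: [-0.3, -0.1, -1.1]
grip_width: 0.0503
```

servo_tool(delta_pos=[[0.042, 0.054, -0.015], [0.042, 0.054, -0.015], [0.042, 0.054, -0.015], [0.042, 0.054, -0.015], [0.042, 0.054, -0.015]], rotation=[[0, 0, 0.0272], [0, 0, 0.0272], [0, 0, 0.0272], [0, 0, 0.0272], [0, 0, 0.0272]], hand=[-1, -1, -1, -1, -1])

```text
clock: 1.4
eef_pos: [0.4773, -0.2943, 0.1583]
ee_rot: [-2.059, 1.571, 2.38]
wrist_force: [-0.3, -0.6, 0.0]
grip_width: 0.0022
```

servo_tool(delta_pos=[[0.042, 0.054, -0.015], [0.042, 0.054, -0.015], [0.042, 0.054, -0.015], [0.042, 0.054, -0.015], [0, 0, 0]], rotation=[[0, 0, 0.0272], [0, 0, 0.0272], [0, 0, 0.0272], [0, 0, 0.0272], [0, 0, 0]], hand=[-1, -1, -1, -1, -1])

```text
clock: 2.02
eef_pos: [0.5613, -0.1856, 0.1279]
ee_rot: [-2.206, 1.57, 2.576]
wrist_force: [-0.4, -0.3, 0.2]
grip_width: 0.0003
```

```bash
cat >> h.py <<'E'
def st():
    from workcell import robot
    s=robot.observe(); R=Ro.from_euler('xyz',s["ee_rot"]).as_matrix()
    j=w2j(s["eef_pos"])*1000; f=s["wrist_force"]
    print("t %.2f"%s["clock"],"jig mm",j.round(1),"z %.1f"%(s["eef_pos"][2]*1000),"yaw %.2f"%np.degrees(np.arctan2(R[1,1],R[0,1])),"F jig",(f[:2]@ex).round(2),(f[:2]@ey).round(2),f[2].round(2),"w",s["grip_width"].round(4),"pos",s["eef_pos"].round(4),"q",s["q"].round(2))
    return s
E
python3 -c "
from h import *
st()"
```

```text
Traceback (most recent call last):
  File "h.py", line 30, in st
    print("t %.2f"%s["clock"],"jig mm",j.round(1),"z %.1f"%(s["eef_pos"][2]*1000),"yaw %.2f"%np.degrees(np.arctan2(R[1,1],R[0,1])),"F jig",(f[:2]@ex).round(2),(f[:2]@ey).round(2),f[2].round(2),"w",s["grip_width"].round(4),"pos",s["eef_pos"].round(4),"q",s["q"].round(2))
                                                                                                                                                                                                     ^^^^^^^^^^^^^^^^^^^^^
AttributeError: 'float' object has no attribute 'round'
```

```bash
sed -i 's/s\["grip_width"\].round(4)/round(s["grip_width"],4)/' h.py; python3 - <<'E'
from h import *
from workcell import capture
s=st()
c=capture("wrist"); cv2.imwrite("pics/w1.png",c["image"]); np.savez("w1.npz",eef=s["eef_pos"],rot=s["ee_rot"],**c)
E
```

```text
t 2.02 jig mm [-146.5   22.9] z 127.9 yaw 3.97 F jig -0.21 0.43 0.22 w 0.0003 pos [ 0.5613 -0.1856  0.1279] q [-0.43  0.57  1.75  0.    0.83 -0.5 ]
```

View pics/w1.png

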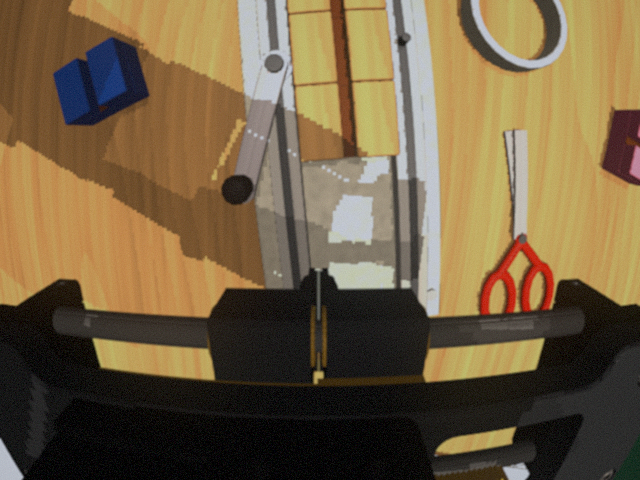

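```bash
cat >> h.py <<'E'
def wcast(c,uv,z):
    uv=np.atleast_2d(uv).astype(float); out=[]
    T=c["tool_from_camera"]; R=Ro.from_euler('xyz',c["rot"]).as_matrix()
    for u,v in uv:
        dx,dy=u-c["K"][0,2],v-c["K"][1,2]; r=np.hypot(dx,dy); a=r/c["K"][0,0]
        d=np.array([np.sin(a)*dx/r,np.sin(a)*dy/r,np.cos(a)])
        C=c["eef"]+R@T[:3,3]; w=R@T[:3,:3]@d
        out.append(C+w*(z-C[2])/w[2])
    return np.array(out)
E
python3 - <<'E'
from h import *
c=load("w1.npz")
for n,uv,z in [("b4 L",(302,160),.058),("b4 R",(398,156),.058),("knob",(237,189),.072),("pivot",(274,62),.045),("railL in",(308,270),.038),("railR in",(401,270),.038),("pin",(404,38),.045)]:
    p=wcast(c,uv,z)[0]; print(n,p.round(4),(w2j(p)*1000).round(1))
E
```

```text
b4 L [ 0.5477 -0.1259  0.058 ] [-85.4  27.2]
b4 R [ 0.6049 -0.1188  0.058 ] [-87.1 -30.5]
knob [ 0.5121 -0.1437  0.072 ] [-97.6  65.1]
pivot [ 0.5253 -0.0647  0.045 ] [-21.6  40. ]
railL in [ 0.5556 -0.2015  0.038 ] [-161.4   30.9]
railR in [ 0.6206 -0.1973  0.038 ] [-167.2  -34. ]
pin [ 0.6063 -0.0411  0.045 ] [-10.5 -43.6]
```

servo_tool(delta_pos=[[0.0195, 0.032, 0], [0.0195, 0.032, 0], [0, 0, -0.04], [0, 0, -0.04], [0, 0, -0.02]], rotation=[[0, 0, 0.0133], [0, 0, 0.0133], [0, 0, 0], [0, 0, 0], [0, 0, 0]], hand=[-1, -1, -1, -1, -1])

```text
clock: 2.7
eef_pos: [0.5802, -0.1546, 0.0779]
ee_rot: [-2.198, 1.57, 2.665]
wrist_force: [0.5, 0.2, 0.5]
grip_width: 0.0004
```

```bash
python3 - <<'E'
from h import *
from workcell import capture
s=st()
c=capture("wrist"); cv2.imwrite("pics/w2.png",c["image"]); np.savez("w2.npz",eef=s["eef_pos"],rot=s["ee_rot"],**c)
E
```

```text
t 2.70 jig mm [-118.8   -0.6] z 77.9 yaw 8.65 F jig 0.14 -0.51 0.46 w 0.0004 pos [ 0.5802 -0.1546  0.0779] q [-0.37  0.65  1.76  0.    0.73 -0.52]
```

View pics/w2.png

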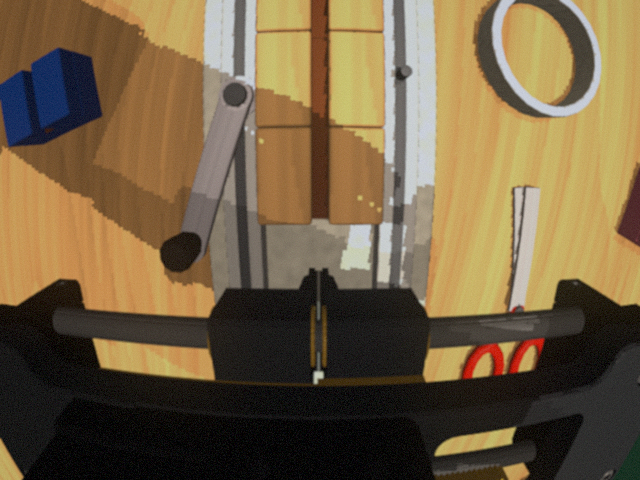

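servo_tool(delta_pos=[[0, 0, -0.03], [0, 0, -0.03], [-0.0015, 0.01, 0], [-0.0015, 0.01, 0], [-0.0015, 0.01, 0]], rotation=[[0, 0, 0], [0, 0, 0], [0, 0, 0], [0, 0, 0], [0, 0, 0]], hand=[-1, -1, -1, -1, -1])

```text
clock: 3.38
eef_pos: [0.5781, -0.1399, 0.0491]
ee_rot: [1.135, 1.57, -0.286]
wrist_force: [-0.1, 0.6, 0.7]
grip_width: 0.0003
```

servo_tool(delta_pos=[[-0.0009, 0.006, 0], [-0.0009, 0.006, 0], [-0.0009, 0.006, 0], [-0.0009, 0.006, 0], [-0.0009, 0.006, 0]], rotation=[[0, 0, 0], [0, 0, 0], [0, 0, 0], [0, 0, 0], [0, 0, 0]], hand=[-1, -1, -1, -1, -1])

```text
clock: 4.0
eef_pos: [0.5758, -0.1253, 0.0488]
ee_rot: [1.067, 1.57, -0.354]
wrist_force: [0.3, -2.5, 1.7]
grip_width: 0.0009
```

```bash
python3 -c "
from h import *
st()"
```

```text
t 4.00 jig mm [-89.1  -0.7] z 48.8 yaw 8.58 F jig -2.49 0.05 1.71 w 0.0009 pos [ 0.5758 -0.1253  0.0488] q [-0.33  0.68  1.81 -0.    0.66 -0.48]
```

Contact is made: about 2.5 N against the push, at x = -89 mm in the jig frame. I'll keep pushing gently.

servo_tool(delta_pos=[[-0.0009, 0.006, 0], [-0.0009, 0.006, 0], [-0.0009, 0.006, 0], [-0.0009, 0.006, 0], [-0.0009, 0.006, 0]], rotation=[[0, 0, 0], [0, 0, 0], [0, 0, 0], [0, 0, 0], [0, 0, 0]], hand=[-1, -1, -1, -1, -1])

```text
clock: 4.62
eef_pos: [0.5734, -0.11, 0.0487]
ee_rot: [1.344, 1.571, -0.076]
wrist_force: [0.1, -1.7, 2.3]
grip_width: 0.0002
```

servo_tool(delta_pos=[[-0.0009, 0.006, 0], [-0.0009, 0.006, 0], [-0.0009, 0.006, 0], [-0.0009, 0.006, 0], [-0.0009, 0.006, 0]], rotation=[[0, 0, 0], [0, 0, 0], [0, 0, 0], [0, 0, 0], [0, 0, 0]], hand=[-1, -1, -1, -1, -1])

```text
clock: 5.25
eef_pos: [0.5712, -0.0951, 0.0487]
ee_rot: [1.517, 1.571, 0.096]
wrist_force: [0.4, -3.0, 1.5]
grip_width: 0.0003
```

servo_tool(delta_pos=[[-0.0009, 0.006, 0], [-0.0009, 0.006, 0], [-0.0009, 0.006, 0], [-0.0009, 0.006, 0], [-0.0009, 0.006, 0]], rotation=[[0, 0, 0], [0, 0, 0], [0, 0, 0], [0, 0, 0], [0, 0, 0]], hand=[-1, -1, -1, -1, -1])

```text
clock: 5.88
eef_pos: [0.5689, -0.0801, 0.0487]
ee_rot: [1.438, 1.571, 0.017]
wrist_force: [0.1, -2.2, 1.3]
grip_width: 0.0004
```

```bash
python3 - <<'E'
from h import *
from workcell import capture
s=st()
c=capture("top"); cv2.imwrite("pics/t3.png",cv2.resize(c["image"][195:320,235:480],None,fx=3.2,fy=3.2,interpolation=cv2.INTER_CUBIC))
c=capture("wrist"); cv2.imwrite("pics/w3.png",c["image"]); np.savez("w3.npz",eef=s["eef_pos"],rot=s["ee_rot"],**c)
E
```

```text
t 5.88 jig mm [-43.4  -0.7] z 48.7 yaw 8.59 F jig -2.2 0.26 1.31 w 0.0004 pos [ 0.5689 -0.0801  0.0487] q [-0.25  0.67  1.84  0.    0.63 -0.4 ]
```

View pics/w3.png

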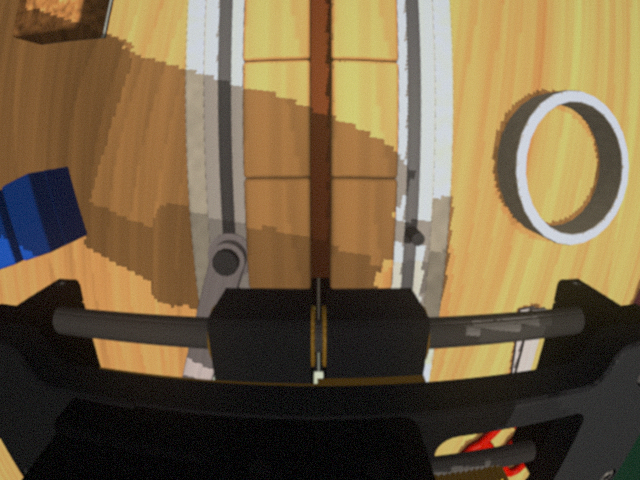

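View pics/t3.png

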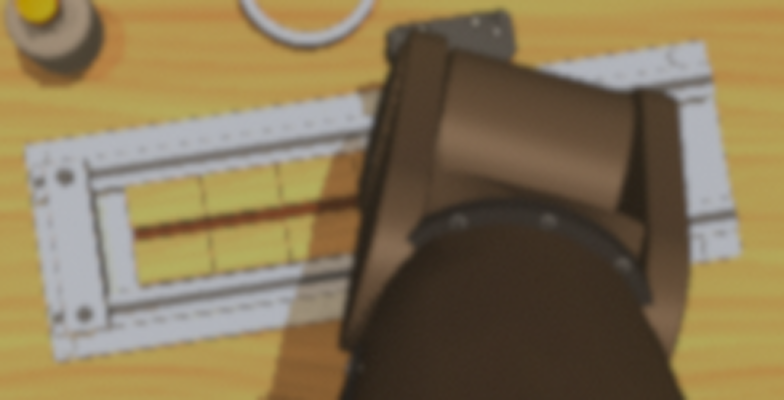

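The row is still touching, with hairline joints at wrist rows 60 and 178. In the top view the front is still about 20 mm short of the stop.

servo_tool(delta_pos=[[-0.0009, 0.006, 0], [-0.0009, 0.006, 0], [-0.0009, 0.006, 0], [-0.0009, 0.006, 0], [-0.0006, 0.004, 0]], rotation=[[0, 0, 0], [0, 0, 0], [0, 0, 0], [0, 0, 0], [0, 0, 0]], hand=[-1, -1, -1, -1, -1])

```text
clock: 6.6
eef_pos: [0.5667, -0.066, 0.0486]
ee_rot: [-2.292, 1.571, 2.571]
wrist_force: [0.9, -2.0, -0.7]
grip_width: 0.0002
```

servo_tool(delta_pos=[[-0.0003, 0.002, 0], [-0.0003, 0.002, 0], [-0.0003, 0.002, 0], [-0.0003, 0.002, 0], [-0.0003, 0.002, 0]], rotation=[[0, 0, 0], [0, 0, 0], [0, 0, 0], [0, 0, 0], [0, 0, 0]], hand=[-1, -1, -1, -1, -1])

```text
clock: 7.22
eef_pos: [0.5661, -0.0612, 0.0487]
ee_rot: [1.275, 1.571, -0.146]
wrist_force: [0.4, -2.1, -1.0]
grip_width: 0.0002
```

```bash
python3 - <<'E'
from h import *
from workcell import capture
s=st()
E
```

```text
t 7.22 jig mm [-24.3  -0.8] z 48.7 yaw 8.59 F jig -2.15 -0.06 -1.03 w 0.0002 pos [ 0.5661 -0.0612  0.0487] q [-0.22  0.66  1.86  0.    0.62 -0.37]
```

servo_tool(delta_pos=[[-0.0003, 0.002, 0], [-0.0003, 0.002, 0], [-0.0003, 0.002, 0]], rotation=[[0, 0, 0], [0, 0, 0], [0, 0, 0]], hand=[-1, -1, -1])

```text
clock: 7.6
eef_pos: [0.5664, -0.059, 0.0489]
ee_rot: [0.869, 1.568, -0.552]
wrist_force: [2.9, -11.7, -0.9]
grip_width: 0.0003
```

```bash
python3 - <<'E'
from h import *
s=st()
E
```

```text
t 7.60 jig mm [-22.2  -1.5] z 48.9 yaw 8.61 F jig -12.02 -1.09 -0.89 w 0.0003 pos [ 0.5664 -0.059   0.0489] q [-0.22  0.66  1.86 -0.    0.62 -0.37]
```

servo_tool(delta_pos=[[-0.0001, 0.0006, 0], [0, 0, 0]], rotation=[[0, 0, 0], [0, 0, 0]], hand=[-1, -1])

```text
clock: 7.85
eef_pos: [0.5664, -0.059, 0.0489]
ee_rot: [0.822, 1.568, -0.599]
wrist_force: [2.0, -9.3, -1.8]
grip_width: 0.0004
```

```bash
python3 - <<'E'
from h import *
from workcell import capture
s=st()
c=capture("top"); a=cv2.resize(c["image"][225:310,240:355],None,fx=6.5,fy=6.5,interpolation=cv2.INTER_CUBIC)
np.savez("t4.npz",**c)
cv2.imwrite("pics/t4.png",a)
c=capture("scene"); cv2.imwrite("pics/s4.png",cv2.resize(c["image"][165:275,145:410],None,fx=3,fy=3,interpolation=cv2.INTER_CUBIC))
np.savez("s4.npz",**c)
E
```

```text
t 7.85 jig mm [-22.2  -1.4] z 48.9 yaw 8.60 F jig -9.47 -0.54 -1.77 w 0.0004 pos [ 0.5664 -0.059   0.0489] q [-0.22  0.66  1.86 -0.    0.62 -0.37]
```

View pics/t4.png

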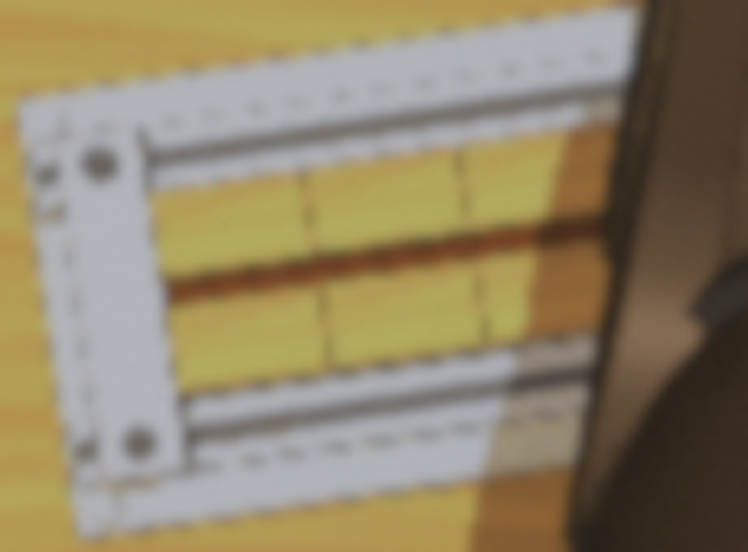

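View pics/s4.png

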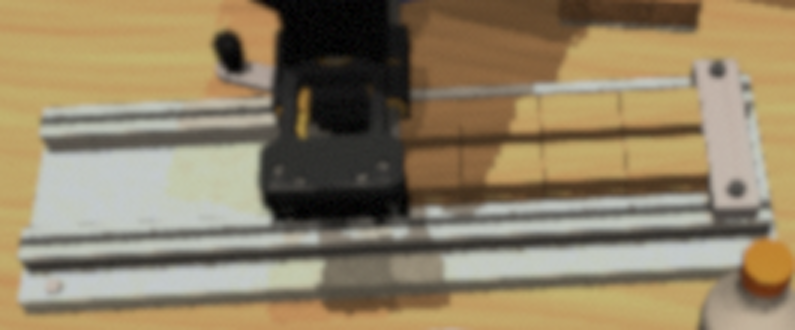

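The row is hard against the stop, with no gap at crop (150–180, 190–390). The force rose to 12 N against 2 N of sliding friction. Next I'll back off, lift, and work out the knob path.

servo_tool(delta_pos=[[0.0015, -0.01, 0], [0.006, -0.04, 0], [0.006, -0.04, 0], [0, 0, 0.08], [0, 0, 0.1]], rotation=[[0, 0, 0], [0, 0, 0], [0, 0, 0], [0, 0, 0], [0, 0, 0]], hand=[-1, -1, -1, -1, -1])

```text
clock: 8.57
eef_pos: [0.5719, -0.1044, 0.1389]
ee_rot: [-2.065, 1.569, 2.795]
wrist_force: [0.4, -0.2, 0.3]
grip_width: 0.0005
```

```bash
cat >> h.py <<'E'
piv=np.array([-.021,.0408])
def kp(th,off,r=.080):
    th=np.radians(th); k=piv+r*np.array([-np.cos(th),-np.sin(th)]); tg=np.array([np.sin(th),-np.cos(th)])
    return j2w(*(k-off*tg)), 8.74-(90-np.degrees(th))
E
python3 - <<'E'
from h import *
from workcell import capture
s=st()
c=capture("wrist"); cv2.imwrite("pics/w5.png",c["image"]); np.savez("w5.npz",eef=s["eef_pos"],rot=s["ee_rot"],**c)
p,y=kp(-18.5,.040); print(p,y,((p-s["eef_pos"][:2])*1000).round(1))
t=load("top0.npz"); print("blue",w2j(cast(t,(371,349),.04)[0]))
E
```

```text
t 8.57 jig mm [-67.9  -0. ] z 138.9 yaw 8.51 F jig -0.25 -0.32 0.28 w 0.0005 pos [ 0.5719 -0.1044  0.1389] q [-0.29  0.54  1.76  0.    0.84 -0.44]
[ 0.47148485 -0.13632312] -99.76 [-100.5  -31.9]
blue [-0.00289197  0.17943768]
```

View pics/w5.png

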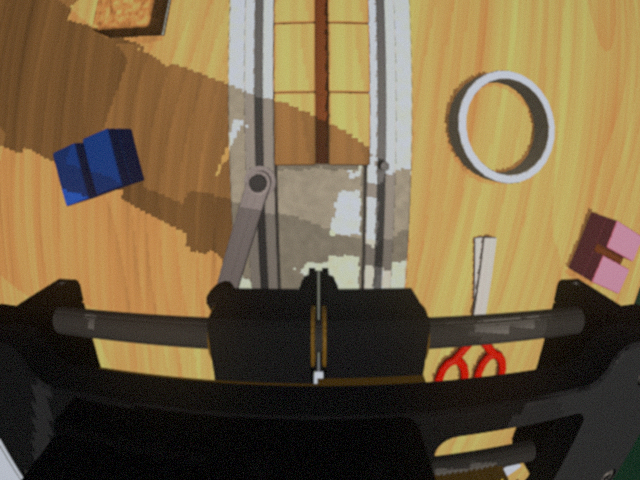

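servo_tool(delta_pos=[[-0.0168, -0.0053, 0], [-0.0168, -0.0053, 0], [-0.0168, -0.0053, 0], [-0.0168, -0.0053, 0], [-0.0168, -0.0053, 0]], rotation=[[0, 0, -0.05], [0, 0, -0.05], [0, 0, -0.05], [0, 0, -0.05], [0, 0, -0.05]], hand=[-1, -1, -1, -1, -1])

```text
clock: 9.25
eef_pos: [0.5301, -0.1174, 0.1386]
ee_rot: [1.807, 1.571, -0.405]
wrist_force: [1.6, -0.3, -0.3]
grip_width: 0.0007
```

servo_tool(delta_pos=[[-0.0168, -0.0053, 0], [-0.0168, -0.0053, 0], [-0.0168, -0.0053, 0], [-0.0168, -0.0053, 0], [-0.0168, -0.0053, 0]], rotation=[[0, 0, -0.05], [0, 0, -0.05], [0, 0, -0.05], [0, 0, -0.05], [0, 0, -0.05]], hand=[-1, -1, -1, -1, -1])

```text
clock: 9.88
eef_pos: [0.4881, -0.1306, 0.1386]
ee_rot: [2.351, 1.571, -0.647]
wrist_force: [-0.2, 0.0, 0.4]
grip_width: 0.0003
```

servo_tool(delta_pos=[[-0.0168, -0.0053, 0], [-0.0168, -0.0053, 0], [0, 0, 0]], rotation=[[0, 0, -0.05], [0, 0, -0.05], [0, 0, 0]], hand=[-1, -1, -1])

```text
clock: 10.25
eef_pos: [0.4713, -0.1357, 0.1387]
ee_rot: [2.235, 1.571, -1.071]
wrist_force: [0.1, 0.2, 0.4]
grip_width: 0.0004
```

```bash
python3 - <<'E'
from h import *
from workcell import capture
s=st()
c=capture("wrist"); cv2.imwrite("pics/w6.png",c["image"]); np.savez("w6.npz",eef=s["eef_pos"],rot=s["ee_rot"],**c)
p,y=kp(-18.5,.040); print(p,y,((p-s["eef_pos"][:2])*1000).round(1))
E
```

```text
t 10.25 jig mm [-83.6 104.2] z 138.7 yaw -99.43 F jig 0.17 -0.13 0.39 w 0.0004 pos [ 0.4713 -0.1357  0.1387] q [-0.42  0.43  1.99 -0.    0.72  1.32]
[ 0.47148485 -0.13632312] -99.76 [ 0.2 -0.6]
```

View pics/w6.png

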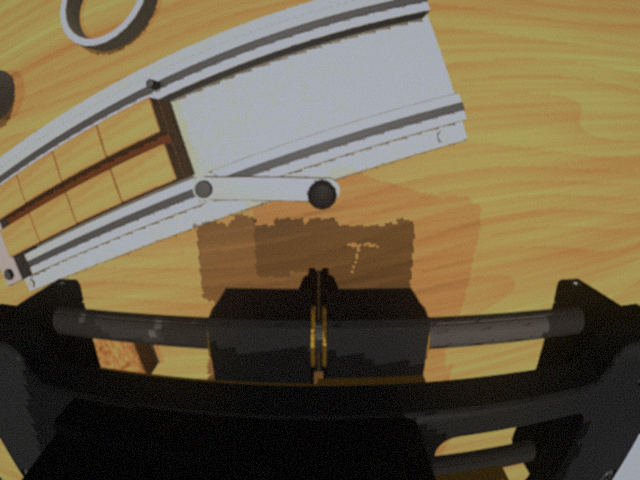

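The knob at (322,193) is straight ahead of the fingers (x 318), and the bar lies square to the push direction. I'll descend and compute the arc.

servo_tool(delta_pos=[[0, 0, -0.068], [0, 0, -0.068], [0, 0, 0]], rotation=[[0, 0, 0], [0, 0, 0], [0, 0, 0]], hand=[-1, -1, -1])

```text
clock: 10.68
eef_pos: [0.471, -0.1346, 0.0691]
ee_rot: [-0.235, 1.567, 2.745]
wrist_force: [-0.9, -0.2, 0.1]
grip_width: 0.0003
```

```bash
cat > plan.py <<'E'
from h import *
import sys
def plan(wps):
    s=st(); p0=s["eef_pos"][:2]; R=Ro.from_euler('xyz',s["ee_rot"]).as_matrix(); y0=np.degrees(np.arctan2(R[1,1],R[0,1]))
    for th,off in wps:
        p,y=kp(th,off); d=(p-p0)/.5
        print("th",th,"off",off,"dpos",d.round(4),"rot %.4f"%((y-y0)/180)); p0,y0=p,y
E
python3 - <<'E'
from plan import *
plan([(-18.5,.034),(-18.5,.028),(-18.5,.023),(-14,.022),(-9,.022)]+[(a,.022) for a in range(-4,95,5)])
E
```

```text
t 10.68 jig mm [-82.4 104.3] z 69.1 yaw -99.26 F jig -0.03 0.9 0.09 w 0.0003 pos [ 0.471  -0.1346  0.0691] q [-0.41  0.56  2.04 -0.    0.55  1.32]
th -18.5 off 0.034 dpos [ 0.0128 -0.0054] rot -0.0028
th -18.5 off 0.028 dpos [ 0.0118 -0.002 ] rot 0.0000
th -18.5 off 0.023 dpos [ 0.0099 -0.0017] rot 0.0000
th -14 off 0.022 dpos [ 0.014  -0.0054] rot 0.0250
th -9 off 0.022 dpos [ 0.0138 -0.0045] rot 0.0278
th -4 off 0.022 dpos [ 0.0141 -0.0033] rot 0.0278
th 1 off 0.022 dpos [ 0.0143 -0.002 ] rot 0.0278
th 6 off 0.022 dpos [ 0.0145 -0.0008] rot 0.0278
th 11 off 0.022 dpos [0.0145 0.0005] rot 0.0278
th 16 off 0.022 dpos [0.0144 0.0017] rot 0.0278
th 21 off 0.022 dpos [0.0142 0.003 ] rot 0.0278
th 26 off 0.022 dpos [0.0139 0.0042] rot 0.0278
th 31 off 0.022 dpos [0.0134 0.0054] rot 0.0278
th 36 off 0.022 dpos [0.0129 0.0065] rot 0.0278
th 41 off 0.022 dpos [0.0123 0.0076] rot 0.0278
th 46 off 0.022 dpos [0.0116 0.0087] rot 0.0278
th 51 off 0.022 dpos [0.0108 0.0097] rot 0.0278
th 56 off 0.022 dpos [0.0099 0.0106] rot 0.0278
th 61 off 0.022 dpos [0.0089 0.0114] rot 0.0278
th 66 off 0.022 dpos [0.0079 0.0121] rot 0.0278
th 71 off 0.022 dpos [0.0068 0.0128] rot 0.0278
th 76 off 0.022 dpos [0.0057 0.0133] rot 0.0278
th 81 off 0.022 dpos [0.0045 0.0138] rot 0.0278
th 86 off 0.022 dpos [0.0033 0.0141] rot 0.0278
th 91 off 0.022 dpos [0.002  0.0143] rot 0.0278
```

servo_tool(delta_pos=[[0.0128, -0.0054, 0], [0.0118, -0.002, 0], [0.01, -0.0017, 0], [0.014, -0.0054, 0], [0.0138, -0.0045, 0]], rotation=[[0, 0, -0.0028], [0, 0, 0], [0, 0, 0], [0, 0, 0.025], [0, 0, 0.0278]], hand=[-1, -1, -1, -1, -1])

```text
clock: 11.3
eef_pos: [0.5032, -0.1444, 0.0712]
ee_rot: [2.466, 1.57, -0.679]
wrist_force: [-1.1, -0.1, 0.2]
grip_width: 0.0002
```

```bash
python3 - <<'E'
from plan import *
from workcell import capture
s=st()
plan([(-9,.022)])
c=capture("wrist"); cv2.imwrite("pics/w7.png",c["image"]); np.savez("w7.npz",eef=s["eef_pos"],rot=s["ee_rot"],**c)
E
```

```text
t 11.30 jig mm [-97.  74.] z 71.2 yaw -90.23 F jig 0.05 1.12 0.24 w 0.0002 pos [ 0.5032 -0.1444  0.0712] q [-0.41  0.58  1.96 -0.    0.6   1.17]
t 11.30 jig mm [-97.  74.] z 71.2 yaw -90.23 F jig 0.05 1.12 0.24 w 0.0002 pos [ 0.5032 -0.1444  0.0712] q [-0.41  0.58  1.96 -0.    0.6   1.17]
th -9 off 0.022 dpos [-0.0022  0.0004] rot -0.0002
```

View pics/w7.png

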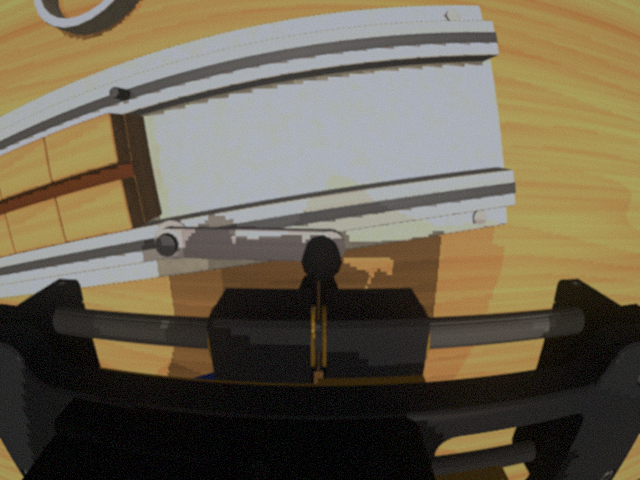

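The fingers are on the knob at (320,258), which is moving at about 1 N. I'll continue round the arc.

servo_tool(delta_pos=[[0.0141, -0.0033, 0], [0.0143, -0.002, 0], [0.0145, -0.0008, 0], [0.0145, 0.0005, 0], [0.0144, 0.0017, 0]], rotation=[[0, 0, 0.0278], [0, 0, 0.0278], [0, 0, 0.0278], [0, 0, 0.0278], [0, 0, 0.0278]], hand=[-1, -1, -1, -1, -1])

```text
clock: 11.98
eef_pos: [0.5389, -0.1462, 0.071]
ee_rot: [1.921, 1.57, -0.79]
wrist_force: [-1.4, -0.4, 1.2]
grip_width: 0.0002
```

```bash
python3 - <<'E'
from plan import *
from workcell import capture
s=st()
plan([(16,.022)])
c=capture("wrist"); cv2.imwrite("pics/w8.png",c["image"]); np.savez("w8.npz",eef=s["eef_pos"],rot=s["ee_rot"],**c)
E
```

```text
t 11.97 jig mm [-104.2   39. ] z 71.0 yaw -65.30 F jig -0.16 1.41 1.21 w 0.0002 pos [ 0.5389 -0.1462  0.071 ] q [-0.38  0.61  1.87 -0.    0.65  0.76]
t 11.97 jig mm [-104.2   39. ] z 71.0 yaw -65.30 F jig -0.16 1.41 1.21 w 0.0002 pos [ 0.5389 -0.1462  0.071 ] q [-0.38  0.61  1.87 -0.    0.65  0.76]
th 16 off 0.022 dpos [-0.0019  0.0002] rot 0.0002
```

View pics/w8.png

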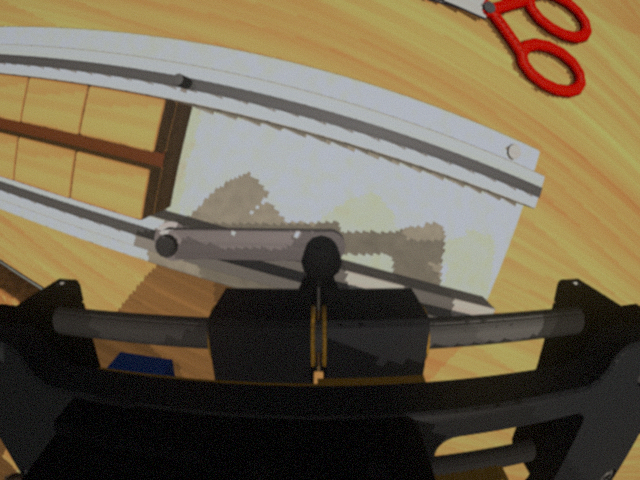

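servo_tool(delta_pos=[[0.0142, 0.003, 0], [0.0139, 0.0042, 0], [0.0134, 0.0054, 0], [0.0129, 0.0065, 0], [0.0123, 0.0076, 0]], rotation=[[0, 0, 0.0278], [0, 0, 0.0278], [0, 0, 0.0278], [0, 0, 0.0278], [0, 0, 0.0278]], hand=[-1, -1, -1, -1, -1])

```text
clock: 12.65
eef_pos: [0.572, -0.1328, 0.0709]
ee_rot: [0.903, 1.571, -1.372]
wrist_force: [-1.1, -0.7, -0.3]
grip_width: 0.0001
```

servo_tool(delta_pos=[[0.0116, 0.0087, 0], [0.0108, 0.0097, 0], [0.0099, 0.0106, 0], [0.0089, 0.0114, 0], [0.0079, 0.0121, 0]], rotation=[[0, 0, 0.0278], [0, 0, 0.0278], [0, 0, 0.0278], [0, 0, 0.0278], [0, 0, 0.0278]], hand=[-1, -1, -1, -1, -1])

```text
clock: 13.28
eef_pos: [0.5965, -0.1065, 0.0709]
ee_rot: [0.761, 1.571, -1.077]
wrist_force: [-0.8, -1.0, 0.4]
grip_width: 0.0004
```

```bash
python3 - <<'E'
from plan import *
from workcell import capture
s=st()
plan([(66,.022),(70,.022),(74,.022),(78,.022),(81,.022),(84,.022),(86,.022),(88,.022),(90,.022)])
c=capture("wrist"); cv2.imwrite("pics/w9.png",c["image"]); np.savez("w9.npz",eef=s["eef_pos"],rot=s["ee_rot"],**c)
E
```

```text
t 13.28 jig mm [-73.7 -24. ] z 70.9 yaw -15.33 F jig -0.86 0.91 0.4 w 0.0004 pos [ 0.5965 -0.1065  0.0709] q [-0.29  0.66  1.75 -0.    0.73 -0.02]
t 13.28 jig mm [-73.7 -24. ] z 70.9 yaw -15.33 F jig -0.86 0.91 0.4 w 0.0004 pos [ 0.5965 -0.1065  0.0709] q [-0.29  0.66  1.75 -0.    0.73 -0.02]
th 66 off 0.022 dpos [-0.0013 -0.0001] rot 0.0004
th 70 off 0.022 dpos [0.0056 0.0102] rot 0.0222
th 74 off 0.022 dpos [0.0048 0.0105] rot 0.0222
th 78 off 0.022 dpos [0.0041 0.0108] rot 0.0222
th 81 off 0.022 dpos [0.0026 0.0083] rot 0.0167
th 84 off 0.022 dpos [0.0021 0.0084] rot 0.0167
th 86 off 0.022 dpos [0.0012 0.0057] rot 0.0111
th 88 off 0.022 dpos [0.001  0.0057] rot 0.0111
th 90 off 0.022 dpos [0.0008 0.0057] rot 0.0111
```

View pics/w9.png

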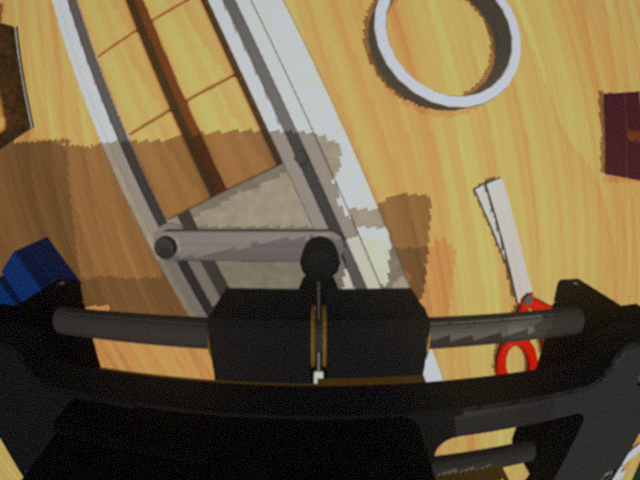

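The bar is tracking square to the tool at about 66°. I'll slow down for the last part.

servo_tool(delta_pos=[[0.0056, 0.0102, 0], [0.0048, 0.0105, 0], [0.004, 0.0108, 0], [0.0026, 0.0083, 0], [0.002, 0.0084, 0]], rotation=[[0, 0, 0.0222], [0, 0, 0.0222], [0, 0, 0.0222], [0, 0, 0.0167], [0, 0, 0.0167]], hand=[-1, -1, -1, -1, -1])

```text
clock: 13.95
eef_pos: [0.606, -0.0825, 0.0709]
ee_rot: [1.02, 1.57, -0.507]
wrist_force: [-0.1, -0.5, -0.7]
grip_width: 0.0006
```

```bash
python3 - <<'E'
from plan import *
from workcell import capture
s=st()
plan([(84,.022),(85,.022),(86,.022),(87,.022),(88,.022)])
c=capture("wrist"); cv2.imwrite("pics/w10.png",c["image"]); np.savez("w10.npz",eef=s["eef_pos"],rot=s["ee_rot"],**c)
E
```

```text
t 13.95 jig mm [-51.5 -37. ] z 70.9 yaw 2.55 F jig -0.51 0.19 -0.69 w 0.0006 pos [ 0.606  -0.0825  0.0709] q [-0.24  0.67  1.74 -0.    0.74 -0.29]
t 13.95 jig mm [-51.5 -37. ] z 70.9 yaw 2.55 F jig -0.51 0.19 -0.69 w 0.0006 pos [ 0.606  -0.0825  0.0709] q [-0.24  0.67  1.74 -0.    0.74 -0.29]
th 84 off 0.022 dpos [-0.0011  0.0003] rot 0.0011
th 85 off 0.022 dpos [0.0006 0.0028] rot 0.0056
th 86 off 0.022 dpos [0.0006 0.0028] rot 0.0056
th 87 off 0.022 dpos [0.0005 0.0029] rot 0.0056
th 88 off 0.022 dpos [0.0005 0.0029] rot 0.0056
```

View pics/w10.png

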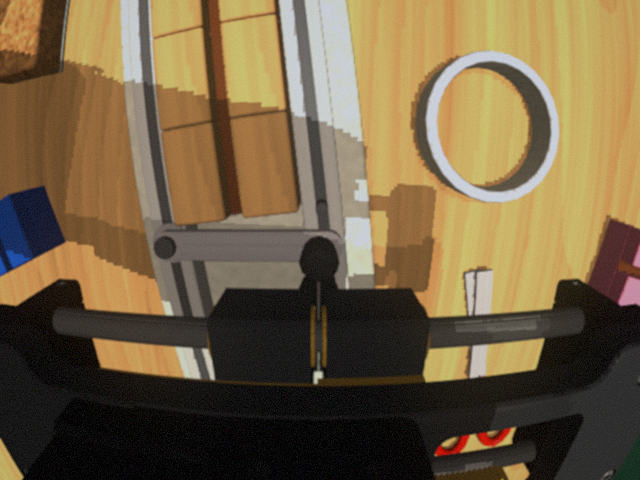

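Nearly there, with the pin at (321,205) just ahead of the bar. I'll go on in about 1.4 mm rows, watching the force.

servo_tool(delta_pos=[[0.0003, 0.0029, 0], [0.0003, 0.0029, 0], [0.0003, 0.0029, 0], [0.0002, 0.0029, 0]], rotation=[[0, 0, 0.006], [0, 0, 0.006], [0, 0, 0.006], [0, 0, 0.006]], hand=[-1, -1, -1, -1])

```text
clock: 14.5
eef_pos: [0.6067, -0.0767, 0.0707]
ee_rot: [1.248, 1.57, -0.2]
wrist_force: [0.8, -1.7, 0.0]
grip_width: 0.0005
```

servo_tool(delta_pos=[[0.0, 0.0028, 0], [-0.0002, 0.0028, 0]], rotation=[[0, 0, 0.005], [0, 0, 0.003]], hand=[-1, -1])

```text
clock: 14.75
eef_pos: [0.6065, -0.0738, 0.0706]
ee_rot: [1.425, 1.571, 0.001]
wrist_force: [0.4, -0.0, -0.6]
grip_width: 0.0005
```

```bash
python3 -c "
from h import *
st()"
```

```text
t 14.75 jig mm [-42.9 -38.8] z 70.6 yaw 8.44 F jig -0.08 -0.34 -0.57 w 0.0005 pos [ 0.6065 -0.0738  0.0706] q [-0.23  0.67  1.74  0.    0.74 -0.38]
```

servo_tool(delta_pos=[[-0.0003, 0.002, 0], [-0.0003, 0.002, 0]], rotation=[[0, 0, 0.001], [0, 0, 0]], hand=[-1, -1])

```text
clock: 15.0
eef_pos: [0.6065, -0.0729, 0.0707]
ee_rot: [0.435, 1.569, -0.986]
wrist_force: [0.8, -12.6, -1.7]
grip_width: 0.0006
```

```bash
python3 -c "
from h import *
st()"
```

```text
t 15.00 jig mm [-42. -39.] z 70.7 yaw 8.61 F jig -12.55 1.11 -1.67 w 0.0006 pos [ 0.6065 -0.0729  0.0707] q [-0.23  0.67  1.74 -0.    0.73 -0.38]
```

The pin is reached (12.6 N). I'll back off straight, lift, and look.

servo_tool(delta_pos=[[0, 0, 0], [0.0012, -0.008, 0], [0.006, -0.04, 0], [0, 0, 0.08], [0, 0, 0.08]], rotation=[[0, 0, 0], [0, 0, 0], [0, 0, 0], [0, 0, 0], [0, 0, 0]], hand=[-1, -1, -1, -1, -1])

```text
clock: 15.62
eef_pos: [0.6096, -0.0971, 0.1513]
ee_rot: [-2.084, 1.569, 2.777]
wrist_force: [1.0, 0.1, 0.6]
grip_width: 0.0003
```

servo_tool(delta_pos=[[-0.05, -0.1, 0.06], [-0.05, -0.1, 0.06], [-0.05, -0.1, 0.02], [-0.05, -0.1, 0], [0, 0, 0]], rotation=[[0, 0, 0], [0, 0, 0], [0, 0, 0], [0, 0, 0], [0, 0, 0]], hand=[-1, -1, -1, -1, -1])

```text
clock: 16.25
eef_pos: [0.5087, -0.2982, 0.2199]
ee_rot: [0.145, 1.57, -1.281]
wrist_force: [0.0, 0.5, -0.5]
grip_width: 0.0002
```

```bash
python3 - <<'E'
from h import *
from workcell import capture
s=st()
c=capture("top"); np.savez("t11.npz",**c); cv2.imwrite("pics/t11.png",c["image"])
cv2.imwrite("pics/t11c.png",cv2.resize(c["image"][195:320,235:480],None,fx=3.2,fy=3.2,interpolation=cv2.INTER_CUBIC))
c2=capture("scene"); np.savez("s11.npz",**c2); cv2.imwrite("pics/s11c.png",cv2.resize(c2["image"][165:275,145:410],None,fx=3,fy=3,interpolation=cv2.INTER_CUBIC))
E
```

```text
t 16.25 jig mm [-249.9   92. ] z 219.9 yaw 8.32 F jig 0.5 -0.09 -0.47 w 0.0002 pos [ 0.5087 -0.2982  0.2199] q [-0.64  0.45  1.66 -0.    1.02 -0.79]
```

View pics/t11c.png

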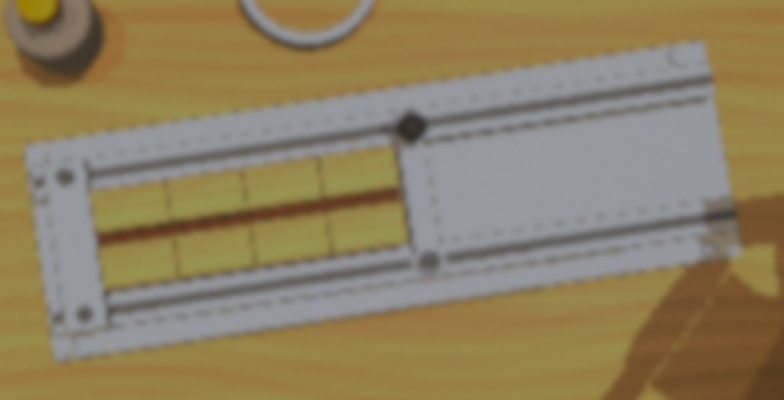

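View pics/s11c.png

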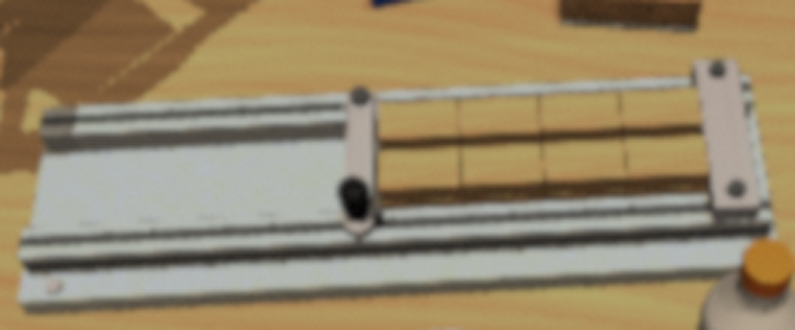

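View pics/t11.png

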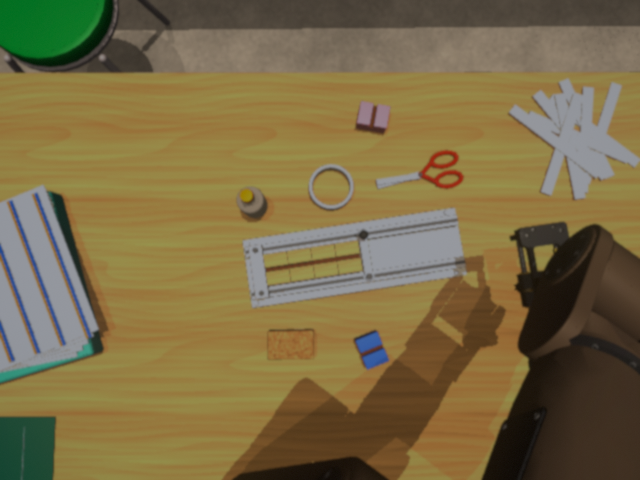

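The row sits at the stop and the bar lies across the channel, with the knob at crop (410,127) and the pivot at (428,261). The other items have not moved. A quick numeric check:

```bash
python3 - <<'E'
from h import *
t=load("t11.npz"); s=load("s11.npz"); t0=load("top0.npz")
k=w2j(cast(t,(235+410.5/3.2,195+126.5/3.2),.072)[0])*1000; p=w2j(cast(t,(235+428.5/3.2,195+261/3.2),.047)[0])*1000
print("knob",k,"piv",p,"angle",np.degrees(np.arctan2(-(k-p)[1],-(k-p)[0])))
k=w2j(cast(s,(145+355/3,165+200/3),.060)[0])*1000; p=w2j(cast(s,(145+360/3,165+95/3),.047)[0])*1000
print("scene knob",k,"piv",p,"angle",np.degrees(np.arctan2(-(k-p)[1],-(k-p)[0])))
hsv=cv2.cvtColor(t["image"],cv2.COLOR_BGR2HSV); m=cv2.inRange(hsv,(10,75,40),(35,255,255))
z=np.zeros_like(m); cv2.fillPoly(z,[np.int32([[258,250],[362,236],[370,272],[264,292]])],255); m&=z
m=cv2.morphologyEx(m,cv2.MORPH_CLOSE,np.ones((7,7))); c=biggest(m,(0,0)); P=np.array([w2j(q)*1000 for q in cast(t,c,.058)]); print("row x range",P[:,0].min(),P[:,0].max(),"median ends",np.percentile(P[:,0],[3,97]))
d=cv2.absdiff(t["image"],t0["image"]).max(2); d[:, 480:]=0; d[300:]=0; ys,xs=np.where(d>40); print("changed px bbox",xs.min(),xs.max(),ys.min(),ys.max())
for n,(x0,y0,x1,y1) in dict(cork=(260,322,322,366),blue=(350,326,394,372),tape=(300,158,360,215),bottle=(232,180,272,222),sciss=(370,145,470,195),pink=(350,95,395,136)).items():
    print(n,cv2.absdiff(t["image"],t0["image"])[y0:y1,x0:x1].max())
E
```

```text
knob [-20.171922   -37.48934131] piv [-20.38010009  42.45024453] angle 90.14920891843231
scene knob [-21.95438312 -41.71981145] piv [-22.14554569  39.45919262] angle 90.13492144259027
row x range -9.786254922393963 174.04680364661138 median ends [ -9.12961502 173.46122449]
changed px bbox 263 479 230 299
cork 11
blue 58
tape 11
bottle 11
sciss 11
pink 11
```

```bash
python3 - <<'E'
from h import *
for n in ("top0.npz","t11.npz"):
    i=load(n)["image"][326:372,345:400].astype(int); m=(i[...,0]-i[...,2]>40); ys,xs=np.where(m); print(n,m.sum(),xs.mean(),ys.mean())
from workcell import order
print(order.finish_job())
E
```

```text
top0.npz 624 26.495192307692307 23.743589743589745
t11.npz 627 26.49122807017544 23.657097288676237
the job is handed in; nothing more can be done
None
```

The job is done and handed in at about 16 s of the 54 s allowed. The row is home against the stop, the turn-button lies across the channel against its pin, and the arm is clear of everything.

- **Row:** I pushed the four blocks from behind with shut fingers, at about 2–3 N. At the end stop the force rose to 12 N. In the top view the row spans -9 to 174 mm along the jig (home is -9 to 175), with the blocks touching.
- **Turn-button:** I pushed it round by the knob from about -18° until it met the pin, at 12.6 N. After backing off, both fixed cameras put it at 90.1°.
- **Other things:** The cork sanding block, tape roll, bottle, scissors and pink look-alike show no change from the first top picture. The blue look-alike's patch did change in brightness, but its centroid moved only 0.1 px, so I put that down to the arm's shadow.
- **One mismatch:** The row met the stop about 3 mm sooner than I expected from a 10 mm finger half-width. I relied on the force and the pictures instead, and they agreed with each other.

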